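# Change over the parts trays

### The job

First push the empty tray, which was left standing out, fully home with a fingertip; then hook a fingertip behind the front lip of the tray that holds the planet gear and draw it out all the way to its stop, so the fitter can reach the gear. Grip and lift nothing, do not touch the gear or the bearing (the gear rides along in its tray), keep the bearing's tray shut and leave everything else on the bench where it is.

Things in the scene. Friction and masses are not known exactly. Their poses are not given: they have to be found in the camera images.
- gear_unit: Fixed rail base of the tray unit with the steel planet gear in its tray; three units of the same make stand side by side, order varies. 220 x 88 mm, side rails 28 mm high, back stop 34 mm high. Origin: centre of the underside, on the bench. Its -x axis is the direction in which the tray draws out, roughly toward the robot; z up.
- gear_lip (a point): Mid-width point on the rear (inside) surface of the gear tray's upright front lip, 30 mm above the bench; axes as the unit's; at (-114 - joint, 0, 30) mm in the unit's frame. Lip: 72 mm wide, 8 mm thick (its outside lies 8 mm in front of this point), 53 mm above the bench at its top, where a curl reaches 2 mm inward; front plate 76 mm wide, only 44 mm high.
- gear_tray (a joint): How far the tray of gear_unit is drawn out, m: 0 = home against the rear stop, 0.09 = out against its front stop. No spring; it stays where left. Sliding takes about 2 N plus 6 N per m/s. Starts home.
- bearing_unit: Fixed rail base of the tray unit with the ball bearing in its tray; three units of the same make stand side by side, order varies. 220 x 88 mm, side rails 28 mm high, back stop 34 mm high. Origin: centre of the underside, on the bench. Its -x axis is the direction in which the tray draws out, roughly toward the robot; z up.
- bearing_lip (a point): Mid-width point on the rear (inside) surface of the bearing tray's upright front lip, 30 mm above the bench; axes as the unit's; at (-114 - joint, 0, 30) mm in the unit's frame. Lip: 72 mm wide, 8 mm thick (its outside lies 8 mm in front of this point), 53 mm above the bench at its top, where a curl reaches 2 mm inward; front plate 76 mm wide, only 44 mm high.
- bearing_tray (a joint): How far the tray of bearing_unit is drawn out, m: 0 = home against the rear stop, 0.09 = out against its front stop. No spring; it stays where left. Sliding takes about 2 N plus 6 N per m/s. Starts home.
- empty_unit: Fixed rail base of the tray unit with the empty tray; three units of the same make stand side by side, order varies. 220 x 88 mm, side rails 28 mm high, back stop 34 mm high. Origin: centre of the underside, on the bench. Its -x axis is the direction in which the tray draws out, roughly toward the robot; z up.
- empty_lip (a point): Mid-width point on the rear (inside) surface of the empty tray's upright front lip, 30 mm above the bench; axes as the unit's; at (-114 - joint, 0, 30) mm in the unit's frame. Lip: 72 mm wide, 8 mm thick (its outside lies 8 mm in front of this point), 53 mm above the bench at its top, where a curl reaches 2 mm inward; front plate 76 mm wide, only 44 mm high.
- empty_tray (a joint): How far the tray of empty_unit is drawn out, m: 0 = home against the rear stop, 0.09 = out against its front stop. No spring; it stays where left. Sliding takes about 2 N plus 6 N per m/s. Starts 0.04 to 0.075 out.
- gear_well (a point): Centre of the floor of the gear tray's empty finger well, right behind its lip, 11 mm above the bench, 28.5 mm behind the lip point; moves with the tray. The well is open above, 57 mm long (x) and 66 mm wide; side walls 30 mm above the bench, rear cross wall 34 mm above the bench; the parts pocket is behind that wall. All three trays are alike.
- gear_pocket (a point): Centre of the floor of the gear tray's parts pocket (dark rubber floor, 82 x 66 mm, walls 19 to 23 mm high), 11 mm above the bench, 101.5 mm behind the lip point; moves with the tray.
- bearing_pocket (a point): The same point of the bearing tray.
- planet_gear: Steel planet gear with teeth round its edge, 33 mm across, 14 mm high, lying loose on its face in the gear tray's pocket; origin at the centre of its underside, z up.
- ball_bearing: Sealed ball bearing, 47 mm across, 12 mm high, loose in the bearing tray's pocket; origin at the centre of its underside.
- marker: Marker pen, 124 x 16 x 16 mm, lying between two units, along them. Bystander; origin at the centre of its underside.
- hex_key: Black hex key, 93 x 31 x 6 mm, lying between two units, along them. Bystander; origin at the centre of its underside.
- white_cup: White plastic cup, 80 mm across, 94 mm high, at the left. Bystander; origin at the centre of its underside.
- oil_can: Green oil can with a spout, 64 x 84 x 192 mm, at the left. Bystander; origin at the centre of its underside.
- tape_roll: Roll of tape, 90 mm across, 24 mm high, at the right. Bystander; origin at the centre of its underside.
There are look-alikes about, which are no part of the job. Leave any turquoise look-alike of the gear_unit alone.

How it is judged:
On the way, in this order (a step that is already met when the one before it is completed fails the run):
1. the empty tray has been pushed home (value of joint empty_tray below 0.004 m), for 0.1 s.
2. a fingertip behind the lip draws the gear's tray along its rail ((contact force between the fingers and gear_lip_inside above 0.3 N or contact force between the fingers and gear_lip_curl above 0.3 N) and value of joint gear_tray between 0.015 and 0.075 m), for 0.05 s.
3. the gear's tray is out at its stop (value of joint gear_tray above 0.085 m), for 0.1 s.
At the end, for the whole second after the job is handed in: The empty tray is home (within 4 mm), the gear's tray is out within 5 mm of its stop, the bearing's tray is home (within 4 mm); gear and bearing lie flat and at rest on the floor of their own pockets; the bystanders are within 20 mm of where they stood (value of joint each of empty_tray, bearing_tray below 0.004 m and value of joint gear_tray above 0.085 m and horizontal distance between planet_gear and gear_pocket below 0.045 m and z of planet_gear in the frame of gear_pocket below 0.008 m and angle between each of planet_gear, ball_bearing's own z axis and vertical below 0.2 rad and horizontal distance between ball_bearing and bearing_pocket below 0.045 m and z of ball_bearing in the frame of bearing_pocket below 0.008 m and linear speed of planet_gear below 0.01 m/s and distance of each of marker, hex_key, white_cup, oil_can, tape_roll from where it was at the start of the episode below 0.02 m); the robot touches nothing.
It fails at once if the gear or the bearing is lifted or leaves its pocket (z of planet_gear in the frame of gear_pocket above 0.012 m or z of ball_bearing in the frame of bearing_pocket above 0.012 m).
It fails at once if the gear or the bearing is touched by the robot (contact force between any of the fingers, the arm and planet_gear above 0.5 N or contact force between any of the fingers, the arm and ball_bearing above 0.5 N).
It fails at once if a lip is gripped, with fingers bearing on its front and its inside at once ((contact force between the fingers and gear_lip_inside above 1 N and contact force between the fingers and gear_lip_front above 1 N) or (contact force between the fingers and gear_lip_curl above 1 N and contact force between the fingers and gear_lip_front above 1 N) or (contact force between the fingers and empty_lip_inside above 1 N and contact force between the fingers and empty_lip_front above 1 N) or (contact force between the fingers and empty_lip_curl above 1 N and contact force between the fingers and empty_lip_front above 1 N)).
It fails at once if the bearing's tray is drawn out (value of joint bearing_tray above 0.01 m).
It fails at once if a bystander is lifted or shifted by more than 20 mm (distance of any of marker, hex_key, white_cup, oil_can, tape_roll from where it was at the start of the episode above 0.02 m).
It also fails if it takes over 40 s, if anything falls off the work surface, if the arm or the gripper's body presses on something with over 40 N, if the wrist force passes 120 N, or if a joint passes its speed limit or range.

### The arm

A 6-joint arm with a two-finger parallel gripper is mounted at the origin on the work surface; the furniture and walls round the work are solid. World frame = base frame: x ahead of the robot, y to its left, z up, the work surface at z = 0. Lengths are in m, angles in rad, forces in N, time in s.
With the tool pointing down it reaches from about 0.375 to 0.975 m from the base axis. Payload 3.8 kg.
Tool frame: the origin (TCP) lies at the very end of the fingers, on their centre line; the grasp point (between the pads) lies 19 mm behind it; z points along the fingers, y is the line along which they close (so a half turn about z gives the same grasp; the last joint's range is limited). The gripper opens to 85 mm and grips with 20 to 120 N. Pads are 22 mm wide; open, the fingers measure 114 mm over their backs; the gripper's body (76 mm by 85 mm) begins 54 mm behind the grasp point. The pads swing forward as they close: fully open they stand 13 mm farther back than shut.
Start: joints at [1.09, 0.264, 1.604, -0, 1.274, -0.037], TCP at [0.29, 0.61, 0.231] pointing down, gripper open.
Joint ranges: [-2.63, 2.63], [-0.94, 2.18], [0.31, 2.57], [-1.31, 4.45], [0, 2.66], [-2.55, 2.55]. Speed limits (rad/s): [2.57, 2.57, 3.14, 3.14, 3.14, 3.14].

### API

Orientations are given as a rotation vector (axis times angle).
In Python, from bench import robot gives the robot as it stands. The module is installed in compiled form; this text tells all that it offers.
- The arm moves only by the tool carry_out, never from a script. Its argument "increments" is a list of rows, each an object with "slide": the shift along the tool's x, y, z in cm, a list of three; "spin": the turn about the tool's z in degrees. A call has 1 to 5 rows; each row is the pose to reach, as a shift and turn from the pose commanded when the call began, along the tool's axes at that moment; what a row does not reach only later rows make up. A row lasts 1/10 s, in which the tool goes at most 50 mm and 8.59 degrees, less where a joint would pass 70% of its speed; a pose out of reach is approached as far as the arm can. A call with a gripper value outside its range is refused whole. "hand" is the opening, from 0 (shut) to 1 (fully open), set as the call begins (left out, the last holds). The fingers move at their own pace and stop on an object; "newtons" is the grip in N (left out, the last holds). Time passes only in rows, so rows that repeat a pose let the fingers close. It gives the time, the measured TCP pose, the force, the opening and the grip force at its end, in the units of the state.
- robot.sense(): the state, without advancing time (a new reading comes with each control period).
- robot.capture(name): name is "scene" or "top" or "wrist"; returns the picture (400x640x3 uint8, red, green, blue); there is no depth.
- robot.camera_info(name): a dict with "K" (3x3 intrinsics, pixels), "rvec" (rotation vector, rad) and "tvec" (3), from world to camera coordinates, as OpenCV has them; the wrist camera has in their place "hand_eye" (4x4, takes a point from camera to tool coordinates, whose origin is the TCP and whose axes are the flange's). Camera axes: x right, y down, z forward; pixel columns grow to the right and rows downward; lengths in m; the calibration is good to about 2 mm. The wrist camera is an equidistant fisheye: a pixel r from the principal point sees the ray r / f radians off the axis. A picture is of the moment at which its call begins: read the wrist's pose just before it. camera_info takes no time and is no camera call.
- robot.job_done(): hands the job in; it is judged then, once.
The state is a dict: "clock": time; "joint_pos": joint angles; "qd": joint speeds; "effort": joint torques, N m; "tcp_pos": TCP position; "tool_rot": TCP orientation; "ft_force": force on the tool from outside, world axes, zero at the start; "moment": the same for the moment, N m; "width": finger opening in m; "grip_force": force on a finger pad.
Only numpy, scipy, OpenCV 4.12 (cv2) and the standard library are available. Lean on these libraries where they do the work, as an engineer would, in place of code of your own. Each camera call takes 0.05 s, during which the arm holds its last target. There are 200 camera calls.

## Working session

There is one attempt and no reset: what is moved stays moved. The work goes in short steps, Python scripts to look and compute and a tool call to move; the robot and the scene stay as the last step left them, time stands still between calls to the robot, and variables do not carry over. Pictures are saved under pics/ and viewed, at most 10 in all, crops included, and the job is handed in when it is done.

Besides the shell and the picture viewer there is one more tool, called after ">>>" in YAML: its name, and indented under it one key for each argument. carry_out: Moves the arm, as the interface text tells. Its arguments: {"type":"object","properties":{"increments":{"type":"array","items":{"type":"object","properties":{"slide":{"type":"array","items":{"type":"number"}},"spin":{"type":"number"}}}},"hand":{"type":"number"},"newtons":{"type":"number"}},"required":["increments"]}

```bash
mkdir -p pics; python3 - <<'E'
from bench import robot
import cv2
s=robot.sense();print(s)
for n in("scene","top"):
    cv2.imwrite(f"pics/{n}0.png",robot.capture(n)[:,:,::-1]);print(robot.camera_info(n))
print(robot.camera_info("wrist"))
E
```

```text
{'clock': 0.0, 'joint_pos': array([ 1.09012539e+00,  2.64787087e-01,  1.60538340e+00,  2.30124351e-06,
        1.27373286e+00, -3.69176395e-02]), 'qd': array([ 1.50126809e-04, -1.21616078e-03,  5.39685037e-05,  1.82006167e-04,
       -1.13415753e-03, -7.85846941e-04]), 'effort': array([ 1.17471402e-03, -5.15105045e+01, -3.67313612e+01,  2.85405031e-04,
        1.28287612e-02,  2.36313207e-05]), 'tcp_pos': array([0.28946496, 0.60895479, 0.22993411]), 'tool_rot': array([-0.69121094, -3.06399919,  0.00350722]), 'ft_force': array([0.62479402, 0.0700941 , 0.27117417]), 'moment': array([-0.05053366,  0.0183752 ,  0.00404047]), 'grip_force': 0.0, 'width': 0.08545678750680609}
{'K': array([[417.42491235,   0.        , 322.46426011],
       [  0.        , 417.42491235, 201.44981292],
       [  0.        ,   0.        ,   1.        ]]), 'rvec': array([ 1.83094822, -0.96513703,  0.62427157]), 'tvec': array([-0.2601039 ,  0.26555014,  1.01794941])}
{'K': array([[377.65234656,   0.        , 322.18539964],
       [  0.        , 377.65234656, 198.88450001],
       [  0.        ,   0.        ,   1.        ]]), 'rvec': array([ 2.11834017, -2.14991496,  0.13801539]), 'tvec': array([0.06615893, 0.55585229, 0.99928508])}
{'K': array([[309.70691629,   0.        , 316.73726336],
       [  0.        , 309.70691629, 200.12008881],
       [  0.        ,   0.        ,   1.        ]]), 'hand_eye': array([[-5.42200992e-04, -9.59936032e-01, -2.80218701e-01,
         7.12367054e-02],
       [ 9.99999803e-01, -6.09182762e-04,  1.51937033e-04,
         5.08883884e-05],
       [-3.16554234e-04, -2.80218563e-01,  9.59936173e-01,
        -1.42515378e-01],
       [ 0.00000000e+00,  0.00000000e+00,  0.00000000e+00,
         1.00000000e+00]])}
```

View pics/top0.png

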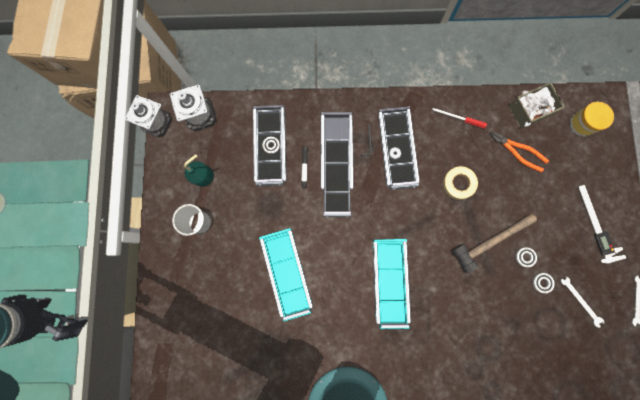

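View pics/scene0.png

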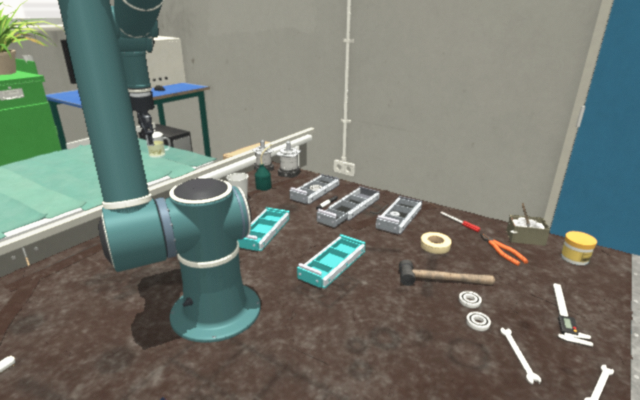

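The top view shows three grey units. The left one, at (270,145), has a ring about 19 px across (~47 mm), so it looks like the bearing. The middle one, at (338,165), is empty and standing out. The right one, at (397,150), has a disc about 12 px across (~33 mm), so it looks like the gear. The turquoise units at (286,273) and (392,283) are look-alikes. I'll confirm with one enlarged crop.

```bash
python3 - <<'E'
import cv2
i=cv2.imread("pics/top0.png")[95:225,245:425]
cv2.imwrite("pics/crop0.png",cv2.resize(i,None,fx=4.4,fy=4.4,interpolation=cv2.INTER_CUBIC))
E
```

```text
(no output)
```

View pics/crop0.png

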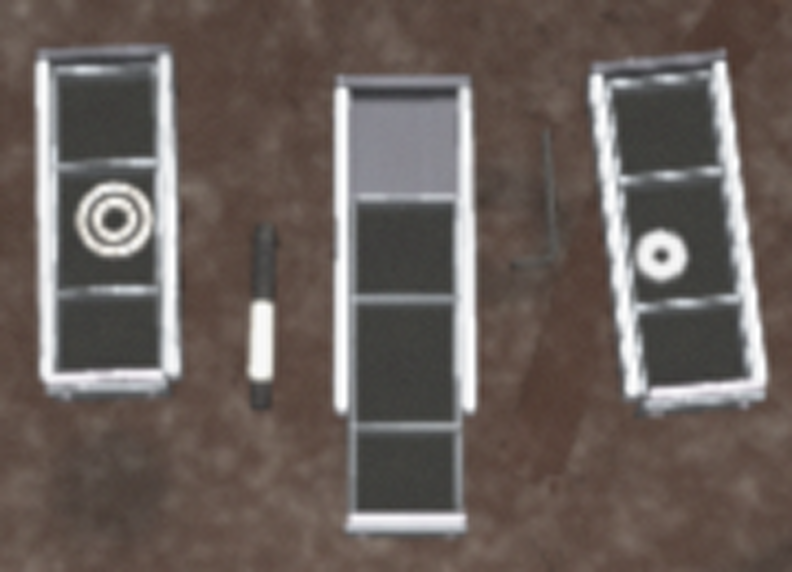

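```bash
cat > h.py <<'E'
import numpy as np,cv2
from scipy.optimize import least_squares
from scipy.spatial.transform import Rotation as R
from bench import robot
c=robot.camera_info("top")
def proj(P): return cv2.projectPoints(np.array(P,float),c["rvec"],c["tvec"],c["K"],None)[0][:,0]
def unit(p,L):
    x,y,a=p[:3];L=np.array(L,float)/1000
    return np.c_[x+L[:,0]*np.cos(a)-L[:,1]*np.sin(a),y+L[:,0]*np.sin(a)+L[:,1]*np.cos(a),L[:,2]]
E
python3 - <<'E'
from h import *
def fit(px,L,joint):
    px=np.array(px)/4.4+[245,95]
    def f(p):
        l=np.array(L,float)
        if joint: l[-2:,0]-=p[3]*1000
        return (proj(unit(p,l))-px).ravel()
    r=least_squares(f,[.75,0,0]+([.05] if joint else []))
    print(r.x,np.round(r.fun*4.4,0)); return r.x
B=[[110,44,34],[110,-44,34]];F=[[-110,44,28],[-110,-44,28]];Lp=[[-122,36,53],[-122,-36,53]]
e=fit([(335,78),(471,78),(337,411),(474,411),(347,530),(466,528)],B+F+Lp,True)
g=fit([(590,66),(725,52),(642,402),(765,395)],B+Lp,False)
b=fit([(36,50),(169,46),(47,389),(168,387)],B+Lp,False)
for n,p,j in(("e",e,e[3]),("g",g,0),("b",b,0)): print(n,unit(p,[[-114-j*1000,0,30],[-142.5-j*1000,0,11],[-85.5-j*1000,0,11]]))
T=robot.sense();print(R.from_rotvec(T["tool_rot"]).as_matrix())
print(-cv2.Rodrigues(c["rvec"])[0].T@c["tvec"])
E
```

```text
[ 0.6979734   0.01467332 -0.01245275  0.0662846 ] [ 1.  1. -1. -1. -1.  0.  0. -0.  1. -1. -1.  1.]
[ 0.70887484 -0.16034587  0.06800986] [ 0. -3. -0. -1.  4.  3. -3.  0.]
[0.72311755 0.20676176 0.03208247] [ 0.  1.  1. -2.  3.  2. -4. -2.]
e [[0.51770278 0.0169183  0.03      ]
 [0.48920499 0.0172732  0.011     ]
 [0.54620057 0.01656341 0.011     ]]
g [[ 0.59513838 -0.16809302  0.03      ]
 [ 0.56670427 -0.17002981  0.011     ]
 [ 0.6235725  -0.16615624  0.011     ]]
b [[0.60917622 0.20310499 0.03      ]
 [0.58069088 0.20219079 0.011     ]
 [0.63766155 0.20401918 0.011     ]]
[[-9.03141935e-01  4.29341058e-01 -9.49289724e-04]
 [ 4.29342100e-01  9.03140113e-01 -1.81562332e-03]
 [ 7.78199925e-05 -2.04733560e-03 -9.99997901e-01]]
[0.40138201 0.03779575 1.072093  ]
```

```bash
python3 - <<'E'
from h import *
s=robot.camera_info("scene")
ps=lambda P:cv2.projectPoints(np.array(P,float),s["rvec"],s["tvec"],s["K"],None)[0][:,0]
Rm=cv2.Rodrigues(c["rvec"])[0];C=-Rm.T@c["tvec"]
for px in((122,60),(122,235),(75,330)):
  d=Rm.T@np.linalg.inv(c["K"])@np.array([*px,1.])
  for z in(0,.05,.1,.2,.3):
    P=C+d*(z-C[2])/d[2];print(px,z,P.round(2),ps([P]).round())
T=[[.29,.61,.23]];print(proj(T),ps(T))
E
python3 - <<'E'
import cv2
i=cv2.imread("pics/scene0.png")[80:290,0:340]
cv2.imwrite("pics/crop1.png",cv2.resize(i,None,fx=2.3,fy=2.3))
E
```

```text
(122, 60) 0 [1.01 0.67 0.  ] [[273. 152.]]
(122, 60) 0.05 [0.98 0.64 0.05] [[273. 145.]]
(122, 60) 0.1 [0.95 0.61 0.1 ] [[274. 137.]]
(122, 60) 0.2 [0.89 0.55 0.2 ] [[275. 121.]]
(122, 60) 0.3 [0.84 0.49 0.3 ] [[276. 102.]]
(122, 235) 0 [0.47 0.63 0.  ] [[193. 188.]]
(122, 235) 0.05 [0.46 0.61 0.05] [[196. 178.]]
(122, 235) 0.1 [0.46 0.58 0.1 ] [[198. 168.]]
(122, 235) 0.2 [0.46 0.52 0.2 ] [[204. 146.]]
(122, 235) 0.3 [0.45 0.47 0.3 ] [[210. 122.]]
(75, 330) 0 [0.21 0.75 0.  ] [[117. 204.]]
(75, 330) 0.05 [0.22 0.71 0.05] [[122. 193.]]
(75, 330) 0.1 [0.23 0.68 0.1 ] [[127. 181.]]
(75, 330) 0.2 [0.24 0.62 0.2 ] [[138. 157.]]
(75, 330) 0.3 [0.26 0.55 0.3 ] [[149. 130.]]
[[ 69.9065549  310.67399435]] [[148.78301688 145.32376876]]
```

View pics/crop1.png

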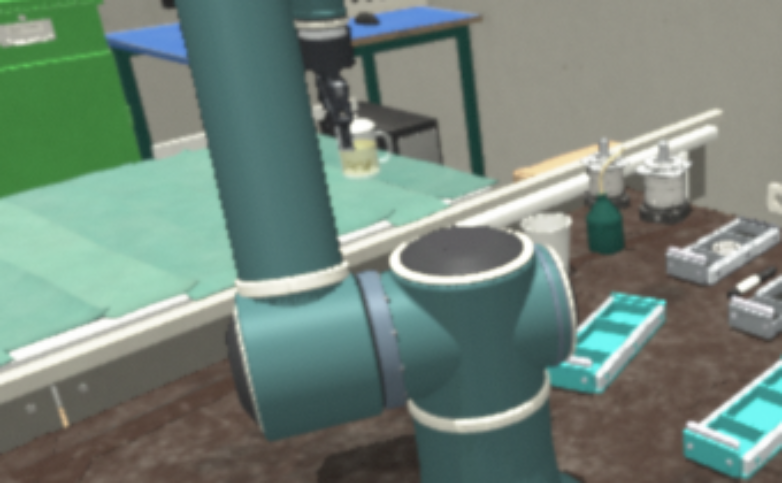

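The left unit holds the bearing, the middle one is empty and about 66 mm out, and the right one holds the gear. A low wall runs along the left bench edge, so I'll cross high with the fingers shut.

>>> carry_out:
  increments:
    - {"slide": [0, 0, -5], "spin": 0}
    - {"slide": [-4, -4.6, -5], "spin": -8}
    - {"slide": [-8, -9.2, -5], "spin": -16}
    - {"slide": [-11, -12.6, -5], "spin": -24.7}
    - {"slide": [-14, -16, -5], "spin": -24.7}
  hand: 0

```text
clock: 0.6
tcp_pos: [0.344, 0.4152, 0.2807]
tool_rot: [-0.014, -3.141, 0.001]
ft_force: [0.4, -0.7, -0.2]
width: 0.0123
grip_force: 0.0
```

>>> carry_out:
  increments:
    - {"slide": [-1.4, -4.8, 0]}
    - {"slide": [-2.8, -9.6, 0]}
    - {"slide": [-4.2, -14.4, 0]}
    - {"slide": [-5.5, -19, 0]}
    - {"slide": [-7, -23.8, 0]}

```text
invalid input at $.increments[0]: expected keys slide, spin
```

>>> carry_out:
  increments:
    - {"slide": [-1.4, -4.8, 0]}
    - {"slide": [-2.8, -9.6, 0]}
    - {"slide": [-4.2, -14.7, 5]}
    - {"slide": [-4.2, -14.7, 10]}
    - {"slide": [-4.2, -14.7, 14]}

```text
invalid input at $.increments[0]: expected keys slide, spin
```

>>> carry_out:
  increments:
    - {"slide": [-1.4, -4.8, 0], "spin": 0}
    - {"slide": [-2.8, -9.6, 0], "spin": 0}
    - {"slide": [-4.2, -14.4, 0], "spin": 0}
    - {"slide": [-5.5, -19, 0], "spin": 0}
    - {"slide": [-7, -23.8, 0], "spin": 0}

```text
clock: 1.1
tcp_pos: [0.4107, 0.1767, 0.281]
tool_rot: [-0.019, -3.142, -0.0]
ft_force: [1.5, -1.2, 0.6]
width: -0.0003
grip_force: 0.0
```

>>> carry_out:
  increments:
    - {"slide": [-1.4, -4.8, 0], "spin": 0}
    - {"slide": [-2.8, -9.6, 0], "spin": 0}
    - {"slide": [-4.2, -14.7, 5], "spin": 0}
    - {"slide": [-4.2, -14.7, 10], "spin": 0}
    - {"slide": [-4.2, -14.7, 14], "spin": 0}

```text
clock: 1.6
tcp_pos: [0.4521, 0.0295, 0.1481]
tool_rot: [0.025, 3.138, -0.0]
ft_force: [1.0, -0.2, 0.1]
width: -0.0001
grip_force: 0.0
```

>>> carry_out:
  increments:
    - {"slide": [0, 0, 0], "spin": 0}
    - {"slide": [0, 0, 0], "spin": 0}

```text
clock: 1.8
tcp_pos: [0.45, 0.0315, 0.1481]
tool_rot: [-0.021, -3.138, -0.0]
ft_force: [1.1, -0.3, 1.0]
width: 0.0
grip_force: 0.0
```

```bash
python3 - <<'E'
from h import *
T=robot.sense();w=robot.capture("wrist")
cv2.imwrite("pics/w1.png",w[:,:,::-1]);print(T["tcp_pos"],T["tool_rot"])
wi=robot.camera_info("wrist");H=wi["hand_eye"];K=wi["K"]
def pw(P):
    q=(np.array(P)-T["tcp_pos"])@R.from_rotvec(T["tool_rot"]).as_matrix()
    q=(q-H[:3,3])@H[:3,:3]
    r=np.hypot(q[:,0],q[:,1]);th=np.arctan2(r,q[:,2])
    return K[:2,2]+K[0,0]*(th/r)[:,None]*q[:,:2]
e=[.69797,.01467,-.01245]
for n,L in(("lip",[[-122-66.3,36,53],[-122-66.3,-36,53],[-112-66.3,36,53],[-112-66.3,-36,53]]),("rail",[[-110,44,28],[-110,-44,28]])): print(n,pw(unit(e,L)).round(0).tolist())
E
```

```text
[0.44999319 0.03150741 0.14808614] [-2.05006650e-02 -3.13845141e+00 -9.61840741e-05]
lip [[342.0, 268.0], [260.0, 268.0], [342.0, 278.0], [261.0, 278.0]]
rail [[345.0, 321.0], [263.0, 320.0]]
```

View pics/w1.png

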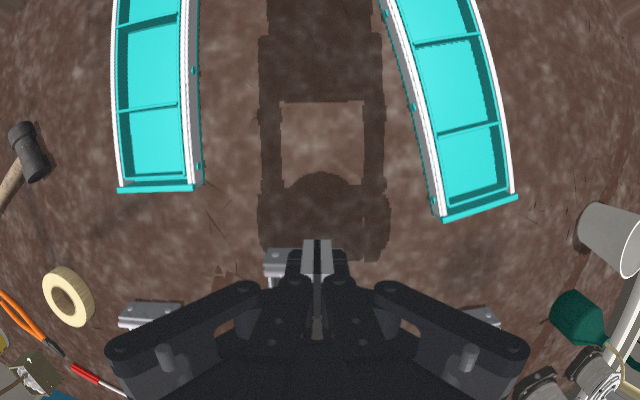

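The wrist view shows the fingertips at about (317,240). The right end of the empty tray's lip is at (262–300,250–275), where the fit predicted it. The turquoise units are clear on both sides. Now descend in front of the lip.

>>> carry_out:
  increments:
    - {"slide": [0, -1.4, 3], "spin": 0}
    - {"slide": [0, -1.4, 6], "spin": 0}
    - {"slide": [0, -1.4, 9], "spin": 0}
    - {"slide": [0, -1.4, 12.1], "spin": 0}
    - {"slide": [0, -1.4, 12.1], "spin": 0}

```text
clock: 2.35
tcp_pos: [0.4503, 0.0182, 0.0271]
tool_rot: [-0.018, -3.139, -0.0]
ft_force: [-0.6, 0.2, -0.2]
width: -0.0002
grip_force: 0.0
```

>>> carry_out:
  increments:
    - {"slide": [-1.5, 0, 0], "spin": 0}
    - {"slide": [-3, 0, 0], "spin": 0}
    - {"slide": [-4.2, 0, 0], "spin": 0}
    - {"slide": [-5.4, 0, 0], "spin": 0}
    - {"slide": [-6.6, 0, 0], "spin": 0}

```text
clock: 2.85
tcp_pos: [0.518, 0.0169, 0.0291]
tool_rot: [0.019, 3.141, -0.0]
ft_force: [-2.9, -1.1, 1.7]
width: -0.0001
grip_force: 1.3
```

>>> carry_out:
  increments:
    - {"slide": [-1.2, 0, 0], "spin": 0}
    - {"slide": [-2.4, 0, 0], "spin": 0}
    - {"slide": [-3.4, 0, 0], "spin": 0}
    - {"slide": [-4.2, 0, 0], "spin": 0}
    - {"slide": [-4.6, 0, 0], "spin": 0}

```text
clock: 3.35
tcp_pos: [0.5636, 0.016, 0.0274]
tool_rot: [-0.02, -3.142, 0.0]
ft_force: [-2.5, -0.2, 2.2]
width: -0.0
grip_force: 1.1
```

>>> carry_out:
  increments:
    - {"slide": [-0.2, 0, 0], "spin": 0}
    - {"slide": [-0.4, 0, 0], "spin": 0}
    - {"slide": [-0.4, 0, 0], "spin": 0}

```text
clock: 3.65
tcp_pos: [0.5664, 0.016, 0.0273]
tool_rot: [-0.02, -3.141, 0.0]
ft_force: [-1.5, -0.2, -0.1]
width: -0.0005
grip_force: 0.9
```

Force is still only sliding friction, so the tray hasn't reached its stop. I'll creep on until the force rises.

>>> carry_out:
  increments:
    - {"slide": [-0.2, 0, 0], "spin": 0}
    - {"slide": [-0.4, 0, 0], "spin": 0}
    - {"slide": [-0.5, 0, 0], "spin": 0}
    - {"slide": [-0.5, 0, 0], "spin": 0}

```text
clock: 4.05
tcp_pos: [0.5664, 0.016, 0.0268]
tool_rot: [-0.02, -3.131, 0.0]
ft_force: [-14.5, -0.3, 10.8]
width: -0.0
grip_force: 7.2
```

The tray is against its stop (14 N, TCP x 0.566, as predicted). Back off, rise and cross over to above the gear tray's finger well.

>>> carry_out:
  increments:
    - {"slide": [2, 0, 0], "spin": 0}
    - {"slide": [4, 0, 0], "spin": 0}
    - {"slide": [4, 0, -4], "spin": 0}
    - {"slide": [4, 0, -8], "spin": 0}
    - {"slide": [4, 0, -12], "spin": 0}

```text
clock: 4.55
tcp_pos: [0.5318, 0.0165, 0.149]
tool_rot: [0.02, 3.14, 0.0]
ft_force: [0.8, 0.5, 0.0]
width: -0.0001
grip_force: 0.0
```

>>> carry_out:
  increments:
    - {"slide": [-2, -4.2, 0], "spin": -1}
    - {"slide": [-4, -8.4, 0], "spin": -2}
    - {"slide": [-6, -12.6, 0], "spin": -3}
    - {"slide": [-8, -16, 0], "spin": -4}
    - {"slide": [-9.5, -18.1, 0], "spin": -4.6}

```text
clock: 5.05
tcp_pos: [0.6262, -0.1688, 0.1482]
tool_rot: [-0.104, 3.137, -0.002]
ft_force: [0.2, 0.7, 0.7]
width: -0.0002
grip_force: 0.0
```

>>> carry_out:
  increments:
    - {"slide": [0, 0, 0], "spin": 0}
    - {"slide": [0, 0, 0], "spin": 0}

```text
clock: 5.25
tcp_pos: [0.6248, -0.1661, 0.1475]
tool_rot: [-0.104, 3.139, 0.0]
ft_force: [-0.8, -0.1, -1.3]
width: -0.0
grip_force: 0.0
```

```bash
python3 - <<'E'
from h import *
T=robot.sense();t=robot.capture("top");w=robot.capture("wrist");print(T["tcp_pos"],T["tool_rot"])
t=cv2.resize(t[95:225,245:425],None,fx=3.4,fy=3.4,interpolation=cv2.INTER_CUBIC)
w=cv2.resize(w[200:400,150:490],None,fx=1.8,fy=1.8)[:, :612]
cv2.imwrite("pics/c2.png",cv2.resize(np.vstack([t[:,:612],w[:,:612]]) if 0 else t,None,fx=1,fy=1)[:,:,::-1])
E
```

```text
[ 0.62476382 -0.16614648  0.14751234] [-1.04028048e-01  3.13926582e+00  2.75071979e-04]
```

View pics/c2.png

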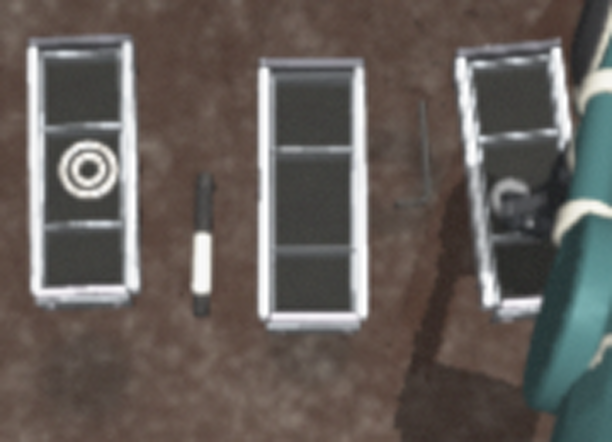

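The empty tray is now home, its lip at (313,322) flush with the rails. The gripper hangs over the gear tray, shifted by parallax. I'll check the lip in the wrist view before lowering.

```bash
python3 - <<'E'
from h import *
T=robot.sense();w=robot.capture("wrist")[:,:,::-1].copy()
wi=robot.camera_info("wrist");H=wi["hand_eye"];K=wi["K"]
def pw(P):
    q=(np.array(P)-T["tcp_pos"])@R.from_rotvec(T["tool_rot"]).as_matrix()
    q=(q-H[:3,3])@H[:3,:3]
    r=np.hypot(q[:,0],q[:,1]);th=np.arctan2(r,q[:,2])
    return K[:2,2]+K[0,0]*(th/r)[:,None]*q[:,:2]
g=[.70887,-.16035,.06801]
for col,L in(((0,0,255),[[-122,36,53],[-122,-36,53],[-112,36,53],[-112,-36,53]]),((0,255,0),[[-57,33,34],[-57,-33,34]])):
    for p in pw(unit(g,L)): print(p.round()); cv2.circle(w,tuple(int(v) for v in p.round()),1,col,-1)
cv2.imwrite("pics/w2.png",cv2.resize(w[150:350,190:450],None,fx=3,fy=3))
E
```

```text
[361. 157.]
[269. 157.]
[361. 169.]
[269. 169.]
[352. 226.]
[278. 226.]
```

View pics/w2.png

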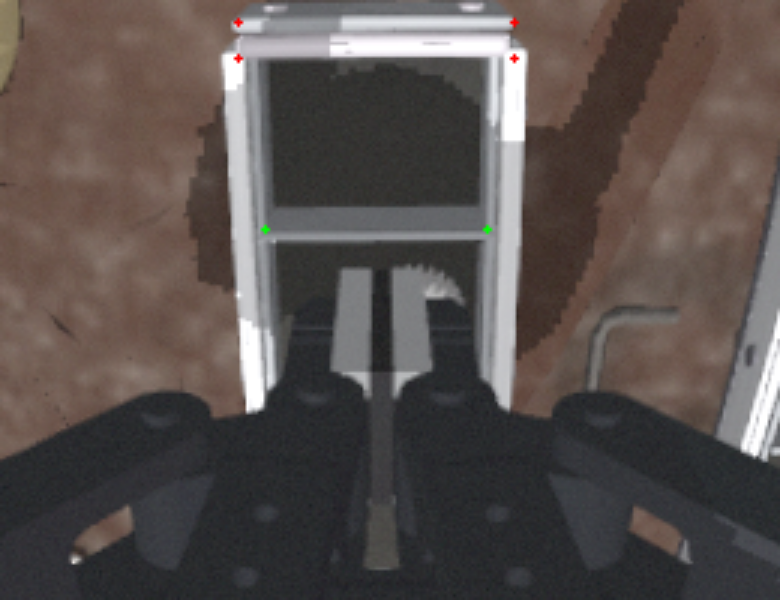

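The projected lip corners (red) and cross wall (green) sit within about 3 px of the real edges. The fit holds, and the gear at (430,285) in the crop lies behind the cross wall. Lower into the well, slightly toward the lip.

>>> carry_out:
  increments:
    - {"slide": [0.5, 0, 3], "spin": 0}
    - {"slide": [0.5, 0, 6], "spin": 0}
    - {"slide": [0.5, 0, 9], "spin": 0}
    - {"slide": [0.5, 0, 11], "spin": 0}
    - {"slide": [0.5, 0, 12.1], "spin": 0}

```text
clock: 5.9
tcp_pos: [0.6175, -0.1643, 0.0243]
tool_rot: [0.108, -3.136, -0.002]
ft_force: [0.0, -0.6, -0.9]
width: 0.0
grip_force: 0.0
```

>>> carry_out:
  increments:
    - {"slide": [0.4, 0, 0], "spin": 0}
    - {"slide": [0.8, 0, 0], "spin": 0}
    - {"slide": [1.2, 0, 0], "spin": 0}
    - {"slide": [1.6, 0, 0], "spin": 0}
    - {"slide": [2.0, 0, 0], "spin": 0}

```text
clock: 6.4
tcp_pos: [0.6008, -0.1677, 0.0283]
tool_rot: [-0.106, 3.136, -0.001]
ft_force: [1.9, 1.6, 2.0]
width: 0.0002
grip_force: 1.1
```

>>> carry_out:
  increments:
    - {"slide": [0.8, 0, 0], "spin": 0}
    - {"slide": [1.6, 0, 0], "spin": 0}
    - {"slide": [2.4, 0, 0], "spin": 0}
    - {"slide": [3.2, 0, 0], "spin": 0}
    - {"slide": [4.0, 0, 0], "spin": 0}

```text
clock: 6.9
tcp_pos: [0.5589, -0.1704, 0.0267]
tool_rot: [-0.106, 3.14, -0.001]
ft_force: [2.2, -0.4, 0.9]
width: -0.0
grip_force: 1.2
```

>>> carry_out:
  increments:
    - {"slide": [0.8, 0, 0], "spin": 0}
    - {"slide": [1.6, 0, 0], "spin": 0}
    - {"slide": [2.4, 0, 0], "spin": 0}
    - {"slide": [3.1, 0, 0], "spin": 0}
    - {"slide": [3.7, 0, 0], "spin": 0}

```text
clock: 7.4
tcp_pos: [0.5219, -0.1726, 0.0264]
tool_rot: [0.106, -3.139, -0.0]
ft_force: [2.9, -1.7, 0.1]
width: 0.0001
grip_force: 1.2
```

>>> carry_out:
  increments:
    - {"slide": [0.3, 0, 0], "spin": 0}
    - {"slide": [0.6, 0, 0], "spin": 0}
    - {"slide": [0.8, 0, 0], "spin": 0}
    - {"slide": [0.8, 0, 0], "spin": 0}

```text
clock: 7.8
tcp_pos: [0.5182, -0.1729, 0.0268]
tool_rot: [-0.104, 3.132, -0.001]
ft_force: [13.2, 1.6, -8.5]
width: 0.0
grip_force: 6.2
```

It's at the stop (13 N). Ease off the lip and rise out of the well, then swing aside for a check.

>>> carry_out:
  increments:
    - {"slide": [-1, 0, 0], "spin": 0}
    - {"slide": [-1.8, 0, 0], "spin": 0}
    - {"slide": [-1.8, 0, -3], "spin": 0}
    - {"slide": [-1.8, 0, -8], "spin": 0}
    - {"slide": [-1.8, 0, -13], "spin": 0}

```text
clock: 8.3
tcp_pos: [0.531, -0.1711, 0.1562]
tool_rot: [0.106, -3.135, -0.003]
ft_force: [1.4, 0.1, 0.5]
width: 0.0001
grip_force: 0.0
```

>>> carry_out:
  increments:
    - {"slide": [4, 0, -5], "spin": 0}
    - {"slide": [8, 0, -8], "spin": 0}
    - {"slide": [10, 4, -8], "spin": 0}
    - {"slide": [10, 9, -8], "spin": 0}
    - {"slide": [10, 14, -8], "spin": 0}

```text
clock: 8.8
tcp_pos: [0.4223, -0.0391, 0.2373]
tool_rot: [-0.101, 3.139, -0.0]
ft_force: [1.3, 0.7, -0.6]
width: -0.0005
grip_force: 0.0
```

```bash
python3 - <<'E'
from h import *
t=robot.capture("top")
cv2.imwrite("pics/c3.png",cv2.resize(t[95:235,245:445],None,fx=4,fy=4,interpolation=cv2.INTER_CUBIC)[:,:,::-1])
g=[.70887,-.16035,.06801]
print(((proj(unit(g,[[-122-90,36,53],[-122-90,-36,53]]))-[245,95])*4).round())
E
```

```text
[[601. 499.]
 [708. 490.]]
```

View pics/c3.png

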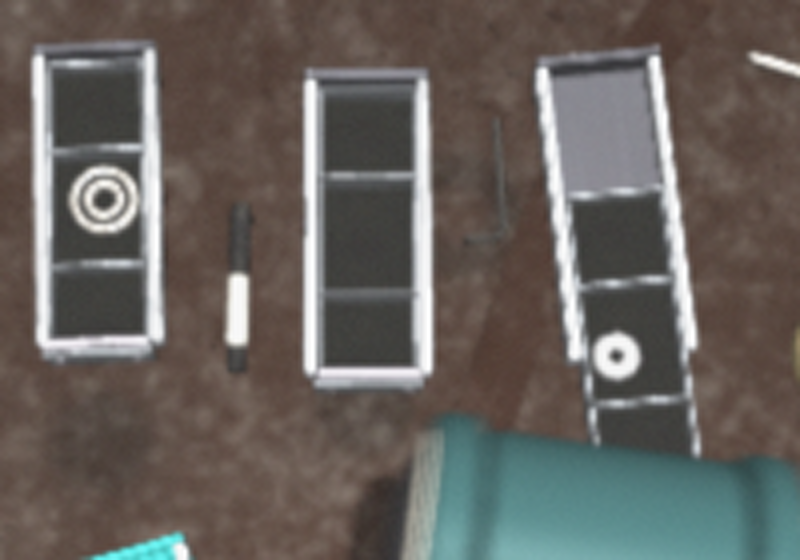

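The gear tray is out: its cross wall moved about 32 px (~89 mm), and the stop force agrees. The gear lies in its pocket at (617,356). The other two trays are home, and the marker and hex key haven't moved.

```bash
python3 -c "
from bench import robot
print(robot.job_done())"
```

```text
the job is handed in; nothing more can be done
None
```

I pushed the empty tray home, drew the gear's tray out to its stop by its lip, and handed the job in; the last picture showed the gear in its pocket and the bearing's tray shut, but the hand-in call gave no verdict.

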